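Slide the cover onto the board jig's pin and hold it pressed home

TASK

Close the board test jig: pick up the loose cover plate by its black handle, lower it into the jig's guide channel short of the lip, tongue foremost, then slide it along so that its tongue goes under the hold-down lip and the hole in its underside drops over the pin hidden beneath it. Then press the cover down against the sprung board nest until it lies fully home on the jig's floor, and finish like that, still holding it pressed down: do not let go. Leave the teal jar and the solder reel beside the jig where they stand.

Things in the scene. Friction and masses are not known exactly. Their poses are not given: they have to be found in the camera images.
- jig: Board test jig, fixed to the bench: aluminium base plate, 114 mm wide, 16 mm thick, from x = -74 to +90 mm; its top is the jig's floor. Origin on the bench, right under where the cover's origin lies when home. +x = sliding direction, from the open mouth toward the lip; +z up. In the floor stand the pin and, beyond it, the sprung nest with a green circuit board (62 x 56 mm, centre x = +10 mm).
- jig_mouth (a point): Middle of the channel's open end, at floor height, 58 mm before the jig's origin; axes as the jig's. From here two dark side rails run 116 mm along +x. The channel between them is 74 mm wide (2 mm play each side of the cover), upright to 16 mm above the floor, then sloping outward as a lead-in up to 22 mm above it.
- jig_lip (a point): Middle of the front lower edge of the dark hold-down lip, 56 mm beyond the jig's origin and 22 mm above the floor; axes as the jig's. The lip is 64 mm wide, 8 mm thick and overhangs the floor for 18 mm up to its post. The cover's tongue goes under it; when home the tongue reaches 12 mm past this edge.
- jig_pin (a point): On the locating pin's axis at the height of the jig's floor (16 mm above the bench), 36 mm before the jig's origin on the channel's centre line; axes as the jig's. The steel pin is 8 mm thick and 10 mm tall, tapering to 4 mm at its tip. The sliding cover hides it.
- nest (a joint): How far the sprung board nest is pushed down (m): 0 when up (its top 6 mm above the jig's floor), 0.006 when level with the floor, where a cover lying home holds it. The spring starts at about 3.4 N and reaches about 9 N at 0.006, so it lifts the cover again if let go.
- cover: Loose aluminium cover plate, about 0.22 kg, 100 (x) x 70 (y) x 15 mm, lying flat; a tongue 40 mm wide and 6 mm thick, flush with the underside, runs on to x = +68 mm. On top, in the middle, a black handle 50 (x) x 20 (y) mm, up to 61 mm above the underside. Origin: centre of the plate's underside, +x toward the tongue, +z up. Home: x along the jig's x, origin 16 mm above the jig's origin.
- cover_hole (a point): Mouth of the blind round hole in the cover's underside, 13 mm across and 12 mm deep, 36 mm behind the cover's origin (away from the tongue); it fits over the pin. Not visible from above.
- cover_grip (a point): Point to grip in the cover's handle, on its centre line, 45 mm above the underside (30 mm above the plate's top face). Grip across the 20 mm width (the cover's y).
- flux_jar: Bystander: teal jar, 59 mm across, 47 mm tall, origin under its centre. To be left alone.
- reel: Bystander: reel of solder wire with black flanges, standing on one flange, 59 mm across, 46 mm tall, origin under its centre. To be left alone.

How it is judged (in metres and radians):
On the way, in this order (a step that is already met when the one before it is completed fails the run):
1. the cover is down in the channel with its hole at least 6 mm short of the pin (x of cover_hole in the frame of jig_pin between -0.06 and -0.006 m and y of cover_hole in the frame of jig_pin between -0.006 and 0.006 m and z of cover_hole in the frame of jig_pin below 0.02 m), for 0.1 s.
2. the hole has dropped over the pin (horizontal distance between cover_hole and jig_pin below 0.004 m and z of cover_hole in the frame of jig_pin below 0.0085 m), for 0.1 s.
At the end, for the whole second after the job is handed in: Cover home: hole within 4 mm of the pin axis, underside within 2 mm of the jig floor at the hole and 2.5 mm in the middle, level to 0.04 rad, along the channel to 0.08 rad, nest pushed down over 4 mm, at rest, fingers still on the cover with over 2 N (horizontal distance between cover_hole and jig_pin below 0.004 m and z of cover_hole in the frame of jig_pin below 0.002 m and value of joint nest above 0.004 m and z of cover in the frame of jig below 0.0185 m and angle between the z axis of cover and the z axis of jig, either way round below 0.04 rad and angle between the x axis of cover and the x axis of jig, either way round below 0.08 rad and contact force between the fingers and cover above 2 N and linear speed of cover below 0.02 m/s); the arm keeps its last pose, push and grip.
It fails at once if a bystander (teal jar or solder reel) is pushed more than 30 mm (distance of any of flux_jar, reel from where it was at the start of the episode above 0.03 m).
It also fails if it takes over 38 s, if anything falls off the work surface, if the arm or the gripper's body presses on something with over 40 N, if the wrist force passes 120 N, or if a joint passes its speed limit or range.

ROBOT

A 6-joint arm with a two-finger parallel gripper is mounted at the origin on a cart in front of the work surface, level with it; the furniture and walls round the work are solid. World frame = base frame: x ahead of the robot, y to its left, z up, the work surface at z = 0. Lengths are in m, angles in degrees, forces in N, time in s.
With the tool pointing down it reaches from about 0.325 to 0.75 m from the base axis. Payload 7.6 kg.
Tool frame: the origin (TCP) lies on the centre line of the jaws, within the pads' length; the fingertips stand 22 mm ahead of it and the grasp point (between the pads) lies 3 mm ahead of it; z points along the fingers, y is the line along which they close (so a half turn about z gives the same grasp; the last joint's range is limited). The gripper opens to 85 mm and grips with 20 to 120 N. Pads are 22 mm wide; open, the fingers measure 114 mm over their backs; the gripper's body (76 mm by 85 mm) begins 54 mm behind the grasp point. The pads swing forward as they close: fully open they stand 13 mm farther back than shut.
Start: joints at [69.082, 2.991, 80.254, -0, 96.75, -4.028], TCP at [0.153, 0.502, 0.227] pointing down, gripper open.
Joint ranges: [-166.34, 166.34], [-52.06, 124.39], [6.96, 135.62], [-60.46, 240.46], [14.63, 156.25], [-167.68, 167.68]. Speed limits (degrees/s): [147.25, 147.25, 172.46, 180, 180, 180].

INTERFACE

Orientations are given as [roll, pitch, yaw] about the fixed x, y, z axes, in that order (R = Rz(yaw) Ry(pitch) Rx(roll)).
In Python, from workcell import observe, camera, job_done gives the robot as it stands. The module is installed in compiled form; this text tells all that it offers.
- The arm moves only by the shell command python3 -m crank 'ROWS' [OPENING]. ROWS is JSON, a list that holds one entry, the list of rows, each a list of 4 numbers: the shift along the tool's x, y, z in mm, then the turn about the tool's z in rad. A call has 1 to 10 rows; each row shifts and turns the commanded pose from where the row before left it, along the tool's axes as they then stand; what a row does not reach is not made up. A row lasts 1/8 s, in which the tool goes at most 62.5 mm and 10.7 degrees, less where a joint would pass 70% of its speed; a pose out of reach is approached as far as the arm can. A call is refused whole if a number of a shift passes 62.5 or a number of a turn 0.188, either way. A call with a gripper value outside its range is refused whole. OPENING is the finger opening in mm, from 0 to 85.4, set as the call begins (- or left out, the last holds). The fingers move at their own pace and stop on an object; the grip force is fixed at half the most. Time passes only in rows, so rows that do not move let the fingers close. It gives the time, the measured TCP pose, the force, the opening and the grip force at its end, in the units of the state.
- observe(): the state, without advancing time (a new reading comes with each control period).
- camera(name): name is "scene" or "side" or "wrist"; returns a dict with "frame" (384x512x3 uint8, red, green, blue), "range_z" (384x512 float32, m along the optical axis (not along the pixel's ray), 0 where there is no reading), "mtx" (3x3 intrinsics, pixels), "distortion" ([k1, k2, p1, p2, k3] as OpenCV has them; the pictures are not rectified), "xyz" and "rotation" of the camera in the world; the wrist camera has in their place "T_tool_cam" (4x4, takes a point from camera to tool coordinates, whose origin is the TCP and whose axes are the flange's). Camera axes: x right, y down, z forward; pixel columns grow to the right and rows downward; lengths in m; the calibration is good to about 2 mm. A picture is of the moment at which its call begins: read the wrist's pose just before it.
- job_done(): hands the job in; it is judged then, once.
The state is a dict: "clock": time; "q": joint angles; "dq": joint speeds; "tau": joint torques, N m; "ee_pos": TCP position; "tcp_rot": TCP orientation; "wrist_force": force on the tool from outside, world axes, zero at the start; "moment": the same for the moment, N m; "grip_width": opening from 0.0 (shut) to 1.0 (fully open); "gripper_force": force on a finger pad.
Only numpy, scipy, OpenCV 4.12 (cv2) and the standard library are available. Lean on these libraries where they do the work, as an engineer would, in place of code of your own. Each camera call takes 0.05 s, during which the arm holds its last target. There are 200 camera calls.

## Working session

There is one attempt and no reset: what is moved stays moved. The work goes in short steps, Python scripts to look and compute and a shell command to move; the robot and the scene stay as the last step left them, time stands still between calls to the robot, and variables do not carry over. Pictures are saved under pics/ and viewed, at most 10 in all, crops included, and the job is handed in when it is done.

```bash
mkdir -p pics; cat > h.py <<'E'
import numpy as np, cv2
from workcell import observe, camera, job_done
from scipy.spatial.transform import Rotation as R
def cam(name):
    s=observe(); c=camera(name)
    if name=='wrist':
        T=np.eye(4); T[:3,:3]=R.from_euler('xyz',s['tcp_rot'],degrees=True).as_matrix(); T[:3,3]=s['ee_pos']
        T=T@np.array(c['T_tool_cam'])
    else:
        T=np.eye(4); r=np.array(c['rotation']); T[:3,3]=c['xyz']
        T[:3,:3]=r if r.shape==(3,3) else R.from_euler('xyz',r,degrees=True).as_matrix()
    c['T']=T; return c
def cloud(c):
    z=c['range_z']; h,w=z.shape
    uv=np.stack(np.meshgrid(np.arange(w),np.arange(h)),-1).reshape(-1,1,2).astype(np.float64)
    n=cv2.undistortPoints(uv,np.array(c['mtx']),np.array(c['distortion'])).reshape(h,w,2)
    P=np.dstack([n*z[...,None],z])@c['T'][:3,:3].T+c['T'][:3,3]
    P[z==0]=np.nan; return P
def save(n,im): cv2.imwrite(f'pics/{n}.png',im[...,::-1])
E
python3 - <<'E'
from h import *
print(observe())
a=cam('scene');b=cam('side')
for n,c in(('scene',a),('side',b)):
    print(n,c['xyz'],c['rotation']); np.savez(n,P=cloud(c),f=c['frame'])
save('both',cv2.resize(np.vstack([a['frame'],b['frame']]),None,fx=.78,fy=.78)); save('scene',a['frame']); save('side',b['frame'])
E
```

```text
{'clock': 0.0, 'q': array([ 6.90816577e+01,  3.02840844e+00,  8.03142182e+01,  6.73049292e-04,
        9.67493751e+01, -4.02716217e+00]), 'dq': array([ 0.03585722, -0.05455126,  0.08562804,  0.01264504,  0.02528916,
        0.05421172]), 'tau': array([ 1.20455185e-03, -3.81681204e+01, -3.60176575e+01, -2.02021431e-05,
        6.47033201e-03, -2.37611505e-05]), 'ee_pos': array([0.15239784, 0.50206736, 0.226051  ]), 'tcp_rot': array([-1.79908272e+02, -7.12808776e-03,  1.63108893e+02]), 'wrist_force': array([ 0.15963547, -0.31502873, -0.39758719]), 'moment': array([-0.06443541,  0.02302139,  0.03368411]), 'gripper_force': 0.0, 'grip_width': 0.9993389694615015}
scene [-0.04872317 -0.7125945   0.44280065] [-115.55269258   -0.79933947  -54.3556674 ]
side [ 0.19524359 -0.84190424  0.5497716 ] [-125.16222495    0.32706449  -33.95513234]
```

View pics/scene.png

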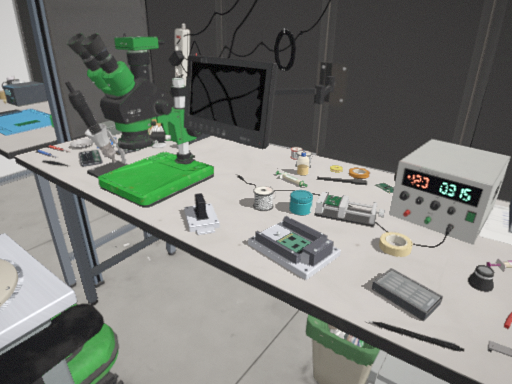

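View pics/side.png

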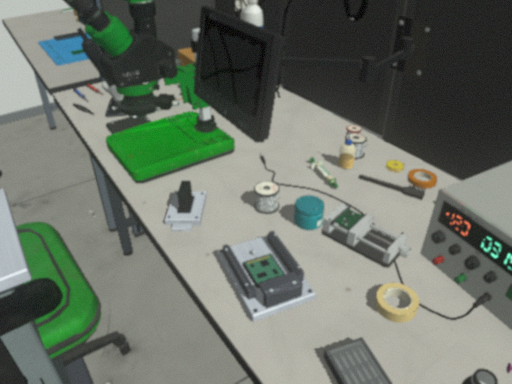

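The scene view shows the cover at about (203,212) and the jig at (292,245). The reel is at (263,197) and the jar at (301,202). In the side view the cover is at (185,205), the jig at (265,272), and the lip seems to be at (283,290).

```bash
python3 - <<'E'
from h import *
for n,pts in (('side',dict(handle=(186,187),plate=(197,215),tongue=(181,226),jig=(265,265),lip=(283,286),reel=(267,187),jar=(308,205))),('scene',dict(handle=(200,198),plate=(207,218),jig=(290,240),reel=(263,190),jar=(301,196)))):
    d=np.load(n+'.npz');P=d['P']
    for k,(u,v) in pts.items(): print(n,k,np.round(np.nanmedian(P[v-1:v+2,u-1:u+2].reshape(-1,3),0),3))
# top-down height map from both clouds
P=np.vstack([np.load(n+'.npz')['P'].reshape(-1,3) for n in('side','scene')]);C=np.vstack([np.load(n+'.npz')['f'].reshape(-1,3) for n in('side','scene')])
m=(P[:,2]>-.02)&(P[:,2]<.1)&(P[:,0]>.1)&(P[:,0]<.8)&(P[:,1]>-.5)&(P[:,1]<.5)
P=P[m];C=C[m];print(len(P))
im=np.zeros((600,600,3),np.uint8);o=np.argsort(P[:,2])
for p,c in zip(P[o],C[o]):
    cv2.circle(im,(int((.45-p[1])/.9*600) ,int((.8-p[0])/.7*467)),2,[int(x) for x in (cv2.applyColorMap(np.uint8([[np.clip(p[2]/.07,0,1)*255]]),2)[0,0] if p[2]>.005 else c)],-1)
save('top',im[:470])
E
```

```text
side handle [ 0.477 -0.172  0.06 ]
side plate [ 0.476 -0.212  0.015]
side tongue [ 0.437 -0.216  0.007]
side jig [ 0.504 -0.411  0.023]
side lip [ 0.487 -0.484  0.046]
side reel [ 0.625 -0.246  0.044]
side jar [ 0.654 -0.344  0.046]
scene handle [ 0.472 -0.171  0.06 ]
scene plate [ 0.468 -0.194  0.016]
scene jig [ 0.501 -0.406  0.021]
scene reel [ 0.625 -0.248  0.046]
scene jar [ 0.652 -0.345  0.046]
71722
```

View pics/top.png

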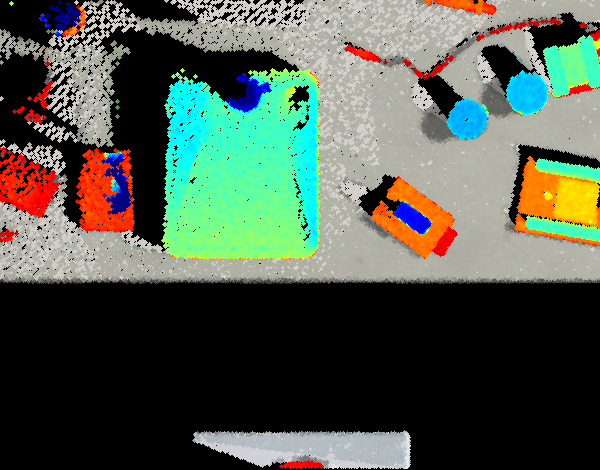

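The height map shows the cover with its tongue toward the lower right (−x, −y), and the jig with its mouth on the left and sliding direction close to −y. Next I'll fit exact poses and check for tall obstacles.

```bash
python3 - <<'E'
from h import *
P=np.vstack([np.load(n+'.npz')['P'].reshape(-1,3) for n in('side','scene')])
P=P[~np.isnan(P[:,0])]
def rect(c,r,z0,z1,name):
    for n in('side','scene'):
        Q=np.load(n+'.npz')['P'].reshape(-1,3)
        m=(np.hypot(Q[:,0]-c[0],Q[:,1]-c[1])<r)&(Q[:,2]>z0)&(Q[:,2]<z1)
        q=Q[m]; (cx,cy),(w,h),a=cv2.minAreaRect(q[:,:2].astype(np.float32)*1000)
        print(name,n,len(q),'c',round(cx,1),round(cy,1),'size',round(w,1),round(h,1),'ang',round(a,1),'zmed',round(np.median(q[:,2])*1000,1))
rect((.475,-.17),.08,.004,.02,'plate+tongue'); rect((.475,-.17),.08,.012,.018,'plate'); rect((.475,-.17),.06,.056,.066,'handle')
rect((.5,-.41),.12,.010,.02,'jigbase'); rect((.5,-.41),.12,.03,.040,'rails');rect((.5,-.43),.12,.042,.05,'lip');rect((.5,-.41),.06,.0195,.026,'board')
rect((.625,-.246),.05,.04,.05,'reel');rect((.654,-.344),.05,.04,.05,'jar')
m=(P[:,2]>.07)&(P[:,0]>-.1)&(P[:,0]<.75)&(abs(P[:,1])<.6);q=P[m]
H={}
for p in q: k=(round(p[0]/.05)*5,round(p[1]/.05)*5); H.setdefault(k,[]).append(p[2])
print([(k,len(v),round(min(v),2),round(max(v),2)) for k,v in sorted(H.items()) if len(v)>4])
E
```

```text
plate+tongue side 1019 c 468.1 -175.2 size 121.9 71.0 ang 53.8 zmed 15.5
plate+tongue scene 652 c 468.0 -174.5 size 117.9 70.6 ang 53.6 zmed 13.9
plate side 705 c 473.6 -168.2 size 104.2 70.6 ang 53.6 zmed 15.9
plate scene 479 c 473.3 -167.8 size 101.3 70.3 ang 54.1 zmed 14.2
handle side 149 c 472.7 -169.4 size 51.0 19.9 ang 53.1 zmed 60.2
handle scene 90 c 473.2 -167.7 size 51.3 19.6 ang 53.8 zmed 59.9
jigbase side 2015 c 497.9 -414.4 size 167.0 113.2 ang 80.0 zmed 16.2
jigbase scene 1148 c 498.3 -414.5 size 166.0 115.4 ang 80.0 zmed 15.0
rails side 1040 c 497.7 -421.0 size 146.4 102.0 ang 79.9 zmed 36.9
rails scene 627 c 498.3 -420.5 size 145.2 104.5 ang 80.7 zmed 35.9
lip side 624 c 487.1 -477.2 size 31.7 63.3 ang 79.8 zmed 46.0
lip scene 315 c 488.5 -476.9 size 31.4 67.2 ang 80.1 zmed 44.9
board side 889 c 494.7 -405.4 size 78.8 95.7 ang 85.4 zmed 22.4
board scene 516 c 494.1 -406.4 size 78.4 95.1 ang 85.0 zmed 21.3
reel side 329 c 620.7 -251.7 size 53.8 53.7 ang 68.3 zmed 48.1
reel scene 175 c 619.8 -250.1 size 51.6 51.5 ang 53.1 zmed 46.5
jar side 460 c 658.4 -348.2 size 72.1 5
[... 1753 characters left out ...]
loat64(0.36)), ((65, -20), 23, np.float64(0.36), np.float64(0.36)), ((65, -15), 33, np.float64(0.34), np.float64(0.36)), ((65, -10), 99, np.float64(0.32), np.float64(0.36)), ((65, -5), 276, np.float64(0.31), np.float64(0.36)), ((65, 0), 362, np.float64(0.13), np.float64(0.36)), ((65, 5), 667, np.float64(0.07), np.float64(0.29)), ((65, 10), 640, np.float64(0.07), np.float64(0.29)), ((70, -20), 22, np.float64(0.26), np.float64(0.28)), ((70, -15), 55, np.float64(0.26), np.float64(0.28)), ((70, 5), 10, np.float64(0.11), np.float64(0.12)), ((75, -60), 32, np.float64(0.07), np.float64(0.08)), ((75, -55), 72, np.float64(0.07), np.float64(0.08)), ((75, -20), 153, np.float64(0.26), np.float64(0.28))]
```

```bash
python3 - <<'E'
from h import *
P=np.vstack([np.load(n+'.npz')['P'].reshape(-1,3) for n in('side','scene')])
m=(P[:,2]>.38)&(P[:,0]>-.4)&(P[:,0]<.9)&(abs(P[:,1])<.9);q=P[m]
H={}
for p in q: k=(round(p[0]*10),round(p[1]*10)); H.setdefault(k,[]).append(p[2])
print([(k,len(v),round(min(v),2),round(max(v),2)) for k,v in sorted(H.items()) if len(v)>4])
E
python3 -m crank '[[[0,0,-60,0],[0,0,-60,0],[0,0,-60,0],[0,0,-60,0],[0,0,-60,0],[0,0,0,0]]]'
```

```text
[((4, 0), 521, np.float64(0.38), np.float64(0.42)), ((4, 1), 395, np.float64(0.38), np.float64(0.42)), ((5, 0), 285, np.float64(0.38), np.float64(0.41)), ((5, 1), 252, np.float64(0.38), np.float64(0.42)), ((6, 0), 59, np.float64(0.38), np.float64(0.41)), ((6, 1), 36, np.float64(0.39), np.float64(0.41)), ((6, 7), 1163, np.float64(0.38), np.float64(0.52)), ((6, 8), 17, np.float64(0.39), np.float64(0.52)), ((7, 7), 928, np.float64(0.38), np.float64(0.52)), ((8, 7), 826, np.float64(0.38), np.float64(0.53)), ((9, 7), 401, np.float64(0.38), np.float64(0.53))]
clock: 0.85
ee_pos: [0.1524, 0.5021, 0.5329]
tcp_rot: [179.3, 0.0, 163.1]
wrist_force: [0.4, 0.3, 0.2]
grip_width: 1.003
gripper_force: 0.0
```

```bash
python3 -m crank '[[[-36,-39,0,0],[-36,-39,0,0],[-36,-39,0,0],[-36,-39,0,0],[-36,-39,0,0],[-36,-39,0,0],[-36,-39,0,0],[-36,-39,0,0],[-36,-39,0,0],[-36,-39,0,0]]]'
```

```text
clock: 2.1
ee_pos: [0.3841, 0.0228, 0.5255]
tcp_rot: [-180.0, -0.1, 163.1]
wrist_force: [0.1, 0.5, 0.1]
grip_width: 0.998
gripper_force: 0.0
```

```bash
python3 -m crank '[[[-36,-39,0,0],[-36,-39,0,0],[-36,-39,0,0],[0,0,0,0.18],[0,0,0,0.18],[0,0,0,0.18],[0,0,0,0.18],[0,0,0,0.18],[0,0,0,0.18],[0,0,0,0.18]]]'
```

```text
clock: 3.35
ee_pos: [0.4532, -0.1188, 0.5254]
tcp_rot: [-179.9, -0.1, 90.6]
wrist_force: [-0.1, -0.1, -0.0]
grip_width: 0.995
gripper_force: 0.0
```

```bash
python3 -m crank '[[[0,0,50,0.18],[0,0,60,0.18],[0,0,60,0.18],[0,0,60,0.111],[0,0,60,0],[0,0,30,0],[0,0,0,0],[0,0,0,0]]]' 60
```

```text
clock: 4.35
ee_pos: [0.4533, -0.1188, 0.2081]
tcp_rot: [179.9, -0.0, 53.6]
wrist_force: [0.5, -0.4, -0.5]
grip_width: 0.7
gripper_force: 0.0
```

```bash
cat > wc.py <<'E'
from h import *
import sys
c=cam('wrist');P=cloud(c);save(sys.argv[1],c['frame'])
Q=P.reshape(-1,3)
def rect(c0,r,z0,z1,n):
    m=(np.hypot(Q[:,0]-c0[0],Q[:,1]-c0[1])<r)&(Q[:,2]>z0)&(Q[:,2]<z1);q=Q[m]
    if len(q)<50: print(n,len(q));return
    lo=q[:,:2]; (cx,cy),(w,h),a=cv2.minAreaRect(lo.astype(np.float32)*1000)
    print(n,len(q),'c',round(cx,1),round(cy,1),'size',round(w,1),round(h,1),'ang',round(a,1),'z',round(np.median(q[:,2])*1000,1))
rect((.473,-.168),.06,.055,.067,'handle');rect((.473,-.168),.08,.011,.019,'plate');rect((.468,-.175),.09,.003,.019,'p+t')
rect((.5,-.41),.12,.03,.040,'rails');rect((.5,-.43),.12,.042,.05,'lip');rect((.5,-.41),.12,.012,.019,'base')
E
python3 wc.py w1
```

```text
handle 673 c 474.0 -165.9 size 49.1 20.1 ang 54.1 z 60.4
plate 2804 c 473.6 -166.5 size 100.3 70.1 ang 53.8 z 14.7
p+t 3125 c 468.6 -173.4 size 117.5 70.1 ang 53.9 z 14.5
rails 492 c 509.9 -420.6 size 151.3 67.2 ang 33.9 z 37.2
lip 1
base 1542 c 498.1 -412.8 size 176.8 98.7 ang 72.1 z 15.6
```

View pics/w1.png

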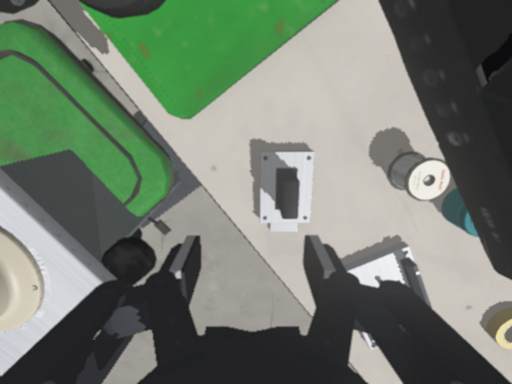

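The wrist view shows the cover at about (286,190) with its tongue at the bottom (283,225). The jig is at lower right and the monitor at the right edge, clear of the path. The measured position agrees with the fixed cameras to within 2 mm.

```bash
python3 -m crank '[[[-26.5,44.8,0,0],[0,0,55,0],[0,0,30,0],[0,0,0,0],[0,0,0,0]]]'; python3 wc.py w2
```

```text
clock: 5.03
ee_pos: [0.4746, -0.1671, 0.1245]
tcp_rot: [179.8, -0.1, 53.6]
wrist_force: [0.0, 0.6, 0.8]
grip_width: 0.7
gripper_force: 0.0
handle 1274 c 474.1 -165.9 size 49.1 19.6 ang 54.2 z 60.4
plate 5005 c 473.9 -166.5 size 99.8 70.1 ang 53.8 z 14.7
p+t 5456 c 468.5 -173.9 size 118.3 70.1 ang 53.9 z 14.6
rails 741 c 493.4 -394.0 size 145.7 73.1 ang 45.5 z 37.1
lip 12
base 1363 c 496.0 -405.9 size 186.4 70.4 ang 53.3 z 15.6
```

```bash
python3 -m crank '[[[0,0.2,40,-0.004],[0,0,26,0],[0,0,10,0],[0,0,0,0],[0,0,0,0]]]'; python3 -m crank '[[[0,0,0,0],[0,0,0,0],[0,0,0,0],[0,0,0,0],[0,0,0,0],[0,0,0,0]]]' 10
```

```text
clock: 5.7
ee_pos: [0.4746, -0.1672, 0.0476]
tcp_rot: [179.8, -0.0, 53.8]
wrist_force: [-0.7, 0.8, 0.5]
grip_width: 0.701
gripper_force: 0.0
clock: 6.45
ee_pos: [0.474, -0.167, 0.0465]
tcp_rot: [179.9, -0.0, 53.8]
wrist_force: [1.3, -1.0, 5.7]
grip_width: 0.209
gripper_force: 61.3
```

```bash
python3 -m crank '[[[0,0,-20,0],[0,0,-40,0],[0,0,-50,0],[0,0,-40,0],[-33,5.6,0,0],[-33,5.6,0,0],[-40,29.5,0,0],[-40,29.5,0,0],[0,0,0,0]]]'; python3 -m crank '[[[-3.7,39.9,0,0],[-3.7,39.9,0,0],[0,0,0,-0.152],[0,0,0,-0.152],[0,0,0,-0.153],[0,0,0,0],[0,0,0,0],[0,0,0,0]]]'; python3 wc.py w3
python3 - <<'E'
from h import *
for n in('side','scene'):
    c=cam(n); np.savez(n+'2',P=cloud(c),f=c['frame']);
E
```

```text
clock: 7.58
ee_pos: [0.4428, -0.3282, 0.1937]
tcp_rot: [-179.8, 0.0, 53.6]
wrist_force: [0.7, 0.7, -1.3]
grip_width: 0.21
gripper_force: 60.4
clock: 8.57
ee_pos: [0.5041, -0.3788, 0.1957]
tcp_rot: [-180.0, -0.0, 79.9]
wrist_force: [0.4, -0.8, -2.3]
grip_width: 0.213
gripper_force: 60.5
handle 0
plate 0
p+t 0
rails 0
lip 0
base 1352 c 511.8 -341.6 size 17.2 113.0 ang 79.8 z 15.5
```

View pics/w3.png

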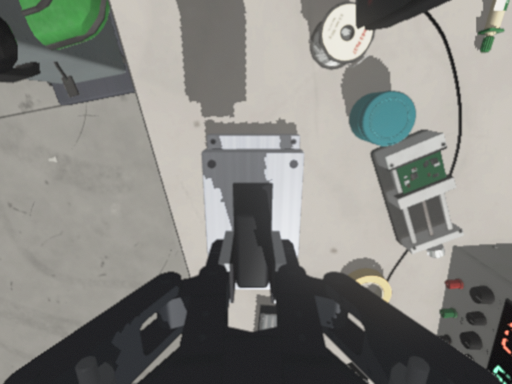

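The wrist view shows the held cover over the jig, with the plate's rear edge at row 150, columns 203–302, and the jig's mouth edge behind it at row 136. The jar is at (383,118) and the reel at (345,35). I'll measure how the cover sits in the grip.

```bash
cat > held.py <<'E'
from h import *
s=observe();t=np.array(s['ee_pos']);y=np.radians(80)
J=np.array([[-np.cos(y),-np.sin(y)],[np.sin(y),-np.cos(y)]])  # rows: jig x, jig y in world
O=np.array([.4998,-.4063])
for n in('wrist','side','scene'):
    Q=cloud(cam(n)).reshape(-1,3)
    zt=t[2]-.047+.015
    uv=(Q[:,:2]-t[:2])@J.T*1000
    for nm,z0,z1 in(('plate',zt-.006,zt+.007),('base',.010,.0185),('rails',.032,.040)):
        m=(Q[:,2]>z0)&(Q[:,2]<z1)&(abs(uv[:,1])<(45 if nm=='plate' else 65))&(abs(uv[:,0])<(55 if nm=='plate' else 130))
        q=uv[m]
        if len(q)<50: print(n,nm,len(q)); continue
        if nm!='plate': q=q+(t[:2]-O)@J.T*1000
        r=cv2.minAreaRect(q.astype(np.float32))
        print(n,nm,len(q),'x',np.percentile(q[:,0],[.5,99.5]).round(1),'y',np.percentile(q[:,1],[.5,99.5]).round(1),'z',np.median(Q[m,2]).round(4),np.round(r[0],1),np.round(r[1],1),round(r[2],1))
print('tcp in jig',(t[:2]-O)@J.T*1000,t[2],s['tcp_rot'])
E
python3 held.py
```

```text
wrist plate 6864 x [-50.1  23.6] y [-34.1  34.4] z 0.1641 [-9.   0.2] [69.5 82.6] 90.0
wrist base 1349 x [-74.1 -57.1] y [-54.8  55.7] z 0.0155 [-65.5   0.6] [ 17.2 112.6] 0.0
wrist rails 0
side plate 1353 x [-48.6  51.6] y [-35.   35.4] z 0.165 [1.2 0.2] [ 70.9 102. ] 90.0
side base 1913 x [-72.7  91.2] y [-56.7  55.4] z 0.0161 [ 8.7 -0.8] [166.5 113.6] 0.3
side rails 946 x [-56.8  87.3] y [-50.2  51.2] z 0.0374 [15.   0.5] [101.8 146. ] 89.8
scene plate 683 x [-49.2  50.5] y [-36.   34.1] z 0.1636 [ 0.5 -0.2] [101.  72.] 0.0
scene base 1064 x [-73.3  90.5] y [-56.9  55.2] z 0.0149 [ 8.7 -2.1] [167.6 113.7] 1.7
scene rails 524 x [-56.9  86.8] y [-50.6  52.5] z 0.0363 [14.8  1.1] [145.5 104.9] 1.2
tcp in jig [-27.59172926  -0.45466738] 0.19586603136337938 [ 1.79999903e+02 -7.31098473e-03  7.99892679e+01]
```

```bash
python3 -m crank '[[[0,0.8,40,0],[0,0,40,0],[0,0,20,0],[0,0,0,0],[0,0,0,0]]]'; python3 -m crank '[[[0,0,8,0],[0,0,7,0],[0,0,5,0],[0,0,0,0],[0,0,0,0],[0,0,0,0]]]'; python3 held.py
```

```text
clock: 9.5
ee_pos: [0.5058, -0.3799, 0.0981]
tcp_rot: [179.8, 0.1, 80.0]
wrist_force: [-0.0, 0.2, -1.0]
grip_width: 0.213
gripper_force: 60.5
clock: 10.25
ee_pos: [0.5051, -0.3794, 0.0762]
tcp_rot: [180.0, 0.0, 80.0]
wrist_force: [0.1, -0.1, -2.7]
grip_width: 0.211
gripper_force: 60.6
wrist plate 7164 x [-50.1  37.8] y [-44.   43.9] z 0.0444 [0.2 0. ] [ 90.  101.1] 89.9
wrist base 1681 x [-74.1  74.7] y [-55.9  57. ] z 0.0157 [0.5 0.6] [149.7 113.3] 0.1
wrist rails 3732 x [-77.7  56.5] y [-49.2  50.4] z 0.0372 [-10.3   0.5] [100.5 135.1] 89.7
side plate 1337 x [-48.3  51.4] y [-44.6  44.3] z 0.0451 [ 0.7 -0.1] [104.1  89.7] 0.2
side base 1178 x [-71.2  91.4] y [-56.9  55.5] z 0.0157 [ 9.4 -0.5] [165.3 113.5] 0.3
side rails 1280 x [-67.8  87.4] y [-50.1  50.8] z 0.0369 [6.3 0.8] [163.9 102. ] 0.1
scene plate 704 x [-48.9  50.9] y [-35.8  43.9] z 0.0438 [ 2.3 -0.3] [103.4  89.4] 0.4
scene base 715 x [-72.2  90.7] y [-57.1  55.3] z 0.0147 [ 8.4 -1.2] [166.9 114.1] 1.3
scene rails 697 x [-73.7  86.6] y [-50.8  51.2] z 0.036 [4.9 0.5] [164.4 103.4] 0.1
tcp in jig [-27.44974127   0.53452823] 0.07622470368823517 [1.79968565e+02 1.40520298e-02 8.00299771e+01]
```

```bash
python3 -m crank '[[[0,0,1,0],[-7,0,0,0],[-7,0,0,0],[-7,0,0,0],[-6.6,0,0,0],[0,0,0,0],[0,0,0,0],[0,0,0,0]]]'; python3 held.py | grep -E "wrist|tcp"
```

```text
clock: 11.4
ee_pos: [0.5003, -0.4062, 0.0749]
tcp_rot: [-180.0, -0.0, 80.0]
wrist_force: [0.3, -0.1, -2.4]
grip_width: 0.219
gripper_force: 60.6
wrist plate 7997 x [-51.8  43.2] y [-44.7  44.6] z 0.0429 [-2. -0.] [105.2  90. ] 0.0
wrist base 4619 x [-73.8  21. ] y [-55.8  56.9] z 0.0156 [-5.5  0.5] [113.5 136.8] 89.9
wrist rails 5119 x [-58.   49.5] y [-49.3  50.4] z 0.0371 [-2.8  0.5] [100.6 110.8] 89.9
tcp in jig [-0.20678719  0.42407163] 0.07485085950817688 [-1.79998701e+02 -1.14901843e-02  8.00478475e+01]
```

```bash
python3 -m crank '[[[-0.3,0,2,0],[0,0,2,0],[0,0,1.5,0],[0,0,0,0],[0,0,0,0]]]'; python3 -m crank '[[[0,0,2,0],[0,0,2,0],[0,0,1,0],[0,0,0,0],[0,0,0,0]]]'
```

```text
clock: 12.18
ee_pos: [0.5001, -0.4067, 0.0694]
tcp_rot: [180.0, -0.0, 80.0]
wrist_force: [0.3, -0.3, -1.4]
grip_width: 0.211
gripper_force: 60.6
clock: 12.8
ee_pos: [0.5004, -0.4069, 0.065]
tcp_rot: [179.9, 0.0, 80.0]
wrist_force: [0.5, 1.2, 5.2]
grip_width: 0.211
gripper_force: 61.3
```

```bash
python3 -m crank '[[[0,0,1,0],[0,0,1,0],[0,0,0.5,0],[0,0,0,0],[0,0,0,0]]]';  python3 held.py | grep -E "wrist|tcp"
```

```text
clock: 13.42
ee_pos: [0.5005, -0.4069, 0.0626]
tcp_rot: [179.9, 0.0, 80.0]
wrist_force: [0.6, 0.8, 6.6]
grip_width: 0.21
gripper_force: 61.6
wrist plate 9963 x [-53.8  37.8] y [-43.   43.9] z 0.0311 [-6.  0.] [90.  98.1] 89.9
wrist base 5096 x [-74.1  72.6] y [-54.8  56.2] z 0.0156 [-0.   0.6] [148.2 113.2] 0.0
wrist rails 6162 x [-57.9  56.3] y [-49.3  50.3] z 0.0369 [-0.5  0.6] [100.8 115.3] 90.0
tcp in jig [0.48292547 0.75959638] 0.06257930286483561 [1.79934658e+02 2.72339637e-02 8.00349644e+01]
```

Plate top measures 31.1 mm against 31.0 when home. I'll press a little further until the force shows it is on the floor.

```bash
python3 -m crank '[[[0,0,0.7,0],[0,0,0.7,0],[0,0,0,0],[0,0,0,0]]]';  python3 -m crank '[[[0,0,0.6,0],[0,0,0,0],[0,0,0,0],[0,0,0,0]]]'
```

```text
clock: 14.08
ee_pos: [0.5006, -0.407, 0.0625]
tcp_rot: [179.9, 0.1, 80.0]
wrist_force: [-1.9, 3.3, 13.0]
grip_width: 0.204
gripper_force: 62.3
clock: 14.58
ee_pos: [0.5006, -0.407, 0.0624]
tcp_rot: [179.9, 0.1, 80.0]
wrist_force: [-3.3, 4.1, 14.6]
grip_width: 0.207
gripper_force: 62.6
```

```bash
python3 - <<'E'
from h import *
t=np.array(observe()['ee_pos']);y=np.radians(80)
J=np.array([[-np.cos(y),-np.sin(y)],[np.sin(y),-np.cos(y)]])
for n in('wrist','side'):
    Q=cloud(cam(n)).reshape(-1,3);uv=(Q[:,:2]-t[:2])@J.T
    for lo,hi in((.027,.0345),(.013,.0185)):
        m=(Q[:,2]>lo)&(Q[:,2]<hi)&(abs(uv[:,0])<.078)&(abs(uv[:,1])<(.033 if lo>.02 else .06))
        A=np.c_[uv[m],np.ones(m.sum())];s=np.linalg.lstsq(A,Q[m,2],rcond=None)[0]
        print(n,lo,m.sum(),'slopes',s[:2].round(4),'z',s[2].round(4),'xmin',np.percentile(uv[m,0],.5).round(4))
E
```

```text
wrist 0.027 6333 slopes [ 0.0034 -0.0007] z 0.0309 xmin -0.05
wrist 0.013 5122 slopes [0.0037 0.0002] z 0.0159 xmin -0.0745
side 0.027 912 slopes [-0.0063  0.0034] z 0.0317 xmin -0.0485
side 0.013 653 slopes [-0.0053  0.0036] z 0.0163 xmin -0.0735
```

The plate lies parallel to the jig's floor and 15.0 mm above it by the wrist camera, so it is fully home.

```bash
python3 -c "
from workcell import *
print(job_done())"
```

```text
the job is handed in; nothing more can be done
None
```

I handed the job in with the cover home over the pin, level, and still gripped and pressed onto the jig's floor at about 15 N; I saw no contact with the jar or reel, and the hand-in call returned no verdict.

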